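# Line the bottles up by height in the bottle shelf

### The job

The glass reagent bottle and the rubber stopper already stand in the two end bays of the wooden bottle shelf. Stand the red-teated dropper bottle, the tall vial, the slim vial and the squat vial upright in the four empty bays between them, one to a bay, so that the heights step down from the reagent bottle to the stopper. Tip nothing over, leave the bottle and the stopper where they are and do not disturb the dish, the black-teated dropper bottle or the loupe.

Things in the scene. Friction and masses are not known exactly. Their poses are not given: they have to be found in the camera images.
- rack: Fixed wooden bottle shelf, 80 x 368 mm, on two end panels; on top one row of six open bays along its y. Origin: centre of its foot, z up. Bay floors 90 mm up; lips and 4 mm partitions reach 100 mm, end cheeks 106 mm. Four empty middle bays, 50 mm along y, 68 mm along x, centred y = -81, -27, 27, 81 mm, x = 0. End bays (66 x 68 mm, y = -143, 143 mm) hold reagent bottle and stopper, either way round.
- reagent_bottle: Clear glass reagent bottle with a glass stopper, 60 mm across, 146 mm tall, the tallest of the row, standing loose in one end bay of the shelf. Origin: centre of its underside, z up.
- rubber_stopper: Dark red-brown rubber stopper, 22 mm across, 22 mm tall, the lowest of the row, standing loose in the other end bay of the shelf. Origin: centre of its underside, z up.
- dropper_bottle: Small dropper bottle with white collar and long red rubber teat, upright: 33 mm across, 112 mm tall in all; glass body 33 mm across up to 58 mm, collar 27 mm across from 58 to 68 mm, teat (firm) 16 mm across from 68 to 112 mm. Origin: centre of its underside, z up.
- tall_vial: Tall glass specimen vial with white screw cap, 28 mm across (cap and body alike), 84 mm tall, upright. Origin: centre of its underside, z up.
- slim_vial: Slim glass specimen vial with white screw cap, 19 mm across, 58 mm tall, upright. Origin: centre of its underside, z up.
- squat_vial: Squat glass specimen vial with beige screw cap, 25 mm across, 47 mm tall, upright. Origin: centre of its underside, z up. (The four loose things to be moved start on the worktop left of the microscope. The brown cabinet next to them is 200 mm high; the microscope, 520 mm high, stands between the robot and the shelf: pass behind it, not over it.)
- worm_dish: Bystander: small clear round dish with a brown worm in it, 46 mm across, 9 mm high, loose. Origin: centre of its underside.
- black_dropper: Bystander: dropper bottle of amber liquid with a black teat, otherwise of the same shape as the red one (33 mm across, 112 mm tall), loose, standing behind the shelf. Origin: centre of its underside.
- loupe: Bystander: black ring-shaped loupe, 37 mm across, 18 mm high, loose. Origin: centre of its underside.
Things that resemble listed ones, but are neither listed nor needed, are in the scene too. Leave any pink or turquoise look-alike of the dropper_bottle alone.

How it is judged:
At the end, for the whole second after the job is handed in: From the reagent bottle's end, the middle bays hold dropper bottle, tall, slim, squat vial, each wholly in its bay (centre within 16.5 mm along, 26 mm across), base within 4 mm of the bay floor, upright to 0.1 rad, at rest; reagent bottle and stopper upright, moved under 15 mm (((y of reagent_bottle in the frame of rack above 0.1 m and y of dropper_bottle in the frame of rack between 0.0645 and 0.0975 m and y of tall_vial in the frame of rack between 0.0105 and 0.0435 m and y of slim_vial in the frame of rack between -0.0435 and -0.0105 m and y of squat_vial in the frame of rack between -0.0975 and -0.0645 m) or (y of reagent_bottle in the frame of rack below -0.1 m and y of dropper_bottle in the frame of rack between -0.0975 and -0.0645 m and y of tall_vial in the frame of rack between -0.0435 and -0.0105 m and y of slim_vial in the frame of rack between 0.0105 and 0.0435 m and y of squat_vial in the frame of rack between 0.0645 and 0.0975 m)) and x of dropper_bottle in the frame of rack between -0.026 and 0.026 m and z of dropper_bottle in the frame of rack between 0.086 and 0.094 m and angle between each of dropper_bottle, tall_vial, slim_vial, squat_vial, reagent_bottle, rubber_stopper's own z axis and vertical below 0.1 rad and linear speed of each of dropper_bottle, tall_vial, slim_vial, squat_vial, reagent_bottle, rubber_stopper below 0.02 m/s and x of tall_vial in the frame of rack between -0.026 and 0.026 m and z of tall_vial in the frame of rack between 0.086 and 0.094 m and x of slim_vial in the frame of rack between -0.026 and 0.026 m and z of slim_vial in the frame of rack between 0.086 and 0.094 m and x of squat_vial in the frame of rack between -0.026 and 0.026 m and z of squat_vial in the frame of rack between 0.086 and 0.094 m and distance of each of reagent_bottle, rubber_stopper from where it was at the start of the episode below 0.015 m); the robot touches nothing.
It fails at once if a bottle, vial or the stopper is tipped over (angle between any of dropper_bottle, tall_vial, slim_vial, squat_vial, reagent_bottle, rubber_stopper's own z axis and vertical above 0.6 rad).
It fails at once if the dish, the black dropper bottle or the loupe is moved by more than 20 mm (distance of any of worm_dish, black_dropper, loupe from where it was at the start of the episode above 0.02 m).
It also fails if it takes over 131 s, if anything falls off the work surface, if the arm or the gripper's body presses on something with over 40 N, if the wrist force passes 120 N, or if a joint passes its speed limit or range.

### The arm

A 6-joint arm with a two-finger parallel gripper is mounted at the origin on the work surface; the furniture and walls round the work are solid. World frame = base frame: x ahead of the robot, y to its left, z up, the work surface at z = 0. Lengths are in m, angles in rad, forces in N, time in s.
With the tool pointing down it reaches from about 0.325 to 0.9 m from the base axis. Payload 3.5 kg.
Tool frame: the origin (TCP) lies at the very end of the fingers, on their centre line; the grasp point (between the pads) lies 19 mm behind it; z points along the fingers, y is the line along which they close (so a half turn about z gives the same grasp; the last joint's range is limited). The gripper opens to 85 mm and grips with 20 to 120 N. Pads are 22 mm wide; open, the fingers measure 114 mm over their backs; the gripper's body (76 mm by 85 mm) begins 54 mm behind the grasp point. The pads swing forward as they close: fully open they stand 13 mm farther back than shut.
Start: joints at [-1.204, 0.276, -0.026, 1.268, 0, 1.467], TCP at [0.283, -0.557, 0.231] pointing down, gripper open.
Joint ranges: [-3.12, 3.12], [-0.85, 1.88], [-1.08, 1.24], [-1.95, 2.15], [-1.57, 1.53], [-3.14, 3.14]. Speed limits (rad/s): [2.57, 2.57, 3.14, 3.14, 3.14, 3.14].

### API

Orientations are given as a unit quaternion [w, x, y, z].
In Python, from workcell import robot, capture, close_job gives the robot as it stands. The module is installed in compiled form; this text tells all that it offers.
- The arm moves only by the shell command python3 -m crank 'ROWS' [OPENING]. ROWS is JSON, one flat list of numbers, 4 for each row, row after row: the shift along the tool's x, y, z scaled (see below), then the turn about the tool's z scaled (see below). A call has exactly 5 rows; each row is the pose to reach, as a shift and turn from the pose commanded when the call began, along the tool's axes at that moment; what a row does not reach only later rows make up. The controller multiplies each number of a shift by 500 mm and each number of a turn by 30 degrees. A row lasts 1/8 s, in which the tool goes at most 62.5 mm and 10.7 degrees, less where a joint would pass 70% of its speed; a pose out of reach is approached as far as the arm can. A call with a number of a shift or a turn outside -1 to 1 is refused whole. A call with a gripper value outside its range is refused whole. OPENING is the closure in counts, from 0 (fully open) to 255 (shut), set as the call begins (- or left out, the last holds). The fingers move at their own pace and stop on an object; the grip force is fixed at half the most. Time passes only in rows, so rows that repeat a pose let the fingers close, or fill a call up. It gives the time, the measured TCP pose, the force, the opening and the grip force at its end, in the units of the state.
- robot.get_state(): the state, without advancing time (a new reading comes with each control period).
- capture(name): name is "side" or "top" or "wrist"; returns a dict with "pixels" (420x560x3 uint8, red, green, blue), "mtx" (3x3 intrinsics, pixels), "R" (3x3) and "t" (3): a world point X has camera coordinates R X + t. Camera axes: x right, y down, z forward; pixel columns grow to the right and rows downward; lengths in m; the calibration is good to about 2 mm. A picture is of the moment at which its call begins. There is no depth.
- close_job(): hands the job in; it is judged then, once.
The state is a dict: "t": time; "joint_pos": joint angles; "dq": joint speeds; "joint_efforts": joint torques, N m; "position": TCP position; "tool_rot": TCP orientation; "wrist_force": force on the tool from outside, world axes, zero at the start; "wrist_torque": the same for the moment, N m; "gripper_width": finger opening in m; "grip_force": force on a finger pad.
Only numpy, scipy, OpenCV 4.12 (cv2) and the standard library are available. Lean on these libraries where they do the work, as an engineer would, in place of code of your own. Each camera call takes 0.05 s, during which the arm holds its last target. There are 200 camera calls.

## Working session

There is one attempt and no reset: what is moved stays moved. The work goes in short steps, Python scripts to look and compute and a shell command to move; the robot and the scene stay as the last step left them, time stands still between calls to the robot, and variables do not carry over. Pictures are saved under pics/ and viewed, at most 14 in all, crops included, and the job is handed in when it is done.

```bash
mkdir -p pics; ls
python3 - <<'E'
from workcell import robot,capture
import cv2
print(robot.get_state())
for n in ["side","top","wrist"]:
    c=capture(n);cv2.imwrite(f"pics/{n}0.png",c["pixels"][:,:,::-1]);print(n,c["mtx"].tolist(),c["R"].tolist(),c["t"].tolist())
E
```

```text
pics
{'t': 0.0, 'joint_pos': array([-1.20439074e+00,  2.77137917e-01, -2.79195646e-02,  1.26803407e+00,
        2.33633676e-05,  1.46737069e+00]), 'dq': array([-0.00166774,  0.00131806,  0.00060027,  0.00021954,  0.00051006,
        0.00067737]), 'joint_efforts': array([ 1.81247295e-03, -4.45502186e+01,  2.95206857e+01,  1.63844257e-02,
        1.02068736e-04, -6.22838357e-06]), 'position': array([ 0.28265124, -0.55652679,  0.23013846]), 'tool_rot': array([-1.13923826e-03,  9.72533349e-01,  2.32760751e-01, -1.38884346e-04]), 'wrist_force': array([-0.37548017, -1.22477458,  0.60940075]), 'wrist_torque': array([0.01294831, 0.02993214, 0.05949921]), 'grip_force': 0.0, 'gripper_width': 0.08528363522222714}
side [[502.0227397637099, 0.0, 276.8987216086892], [0.0, 502.0227397637099, 217.60608997777086], [0.0, 0.0, 1.0]] [[0.9901495957452812, 0.13997806482451014, -0.003149510031985299], [0.11554770333412859, -0.8296289910508168, -0.5462274850849341], [-0.07907279114628843, 0.5404830048909854, -0.8376309540151599]] [-0.5237529996500155, -0.04074970033720457, 1.39475531296657]
top [[447.5314707136234, 0.0, 285.99683343771335], [0.0, 447.5314707136234, 212.50588996206773], [0.0, 0.0, 1.0]] [[0.026485785071944674, -0.9995676623538332, 0.012766815014549494], [-0.9812164005413783, -0.028436525957201874, -0.190802880743731], [0.19108343334194047, -0.007473444184467533, -0.9815453474670833]] [-0.03484976622797632, 0.5197750882891733, 1.1684689713156322]
wrist [[313.1865222605277, 0.0, 283.0857731547737], [0.0, 313.1865222605277, 208.14837190993686], [0.0, 0.0, 1.0]] [[0.4525466816771062, -0.891735928573118, -0.0029214028957402303], [-0.8561164384947404, -0.4353822265064353, 0.2784007194340205], [-0.24953185095719005, -0.12348826071387563, -0.9604605691144954]] [-0.622389609899031, -0.03388041427063699, 0.3785719193424695]
```

View pics/side0.png

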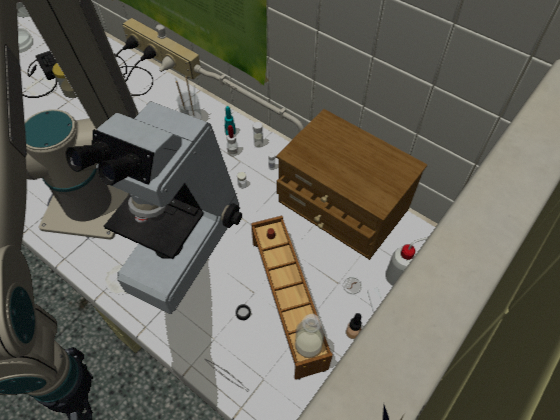

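View pics/top0.png

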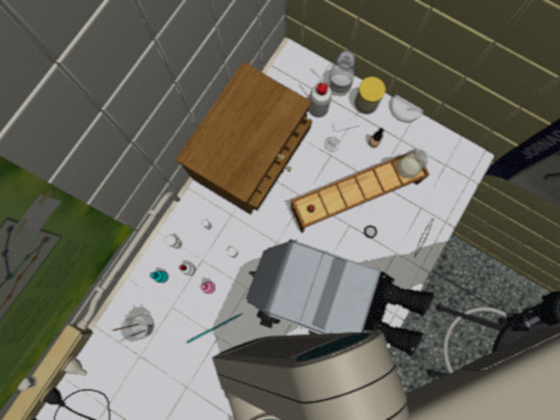

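The side view shows the rack running from the stopper (270,232) to the reagent bottle (310,340). The red dropper is at (231,145) with the teal one behind it, and the vials are at (258,133), (272,160) and (241,180). In the top view the vials are near (172,240), (206,223) and (232,252), with the red dropper at (186,268) and a pink look-alike at (207,287). I'll enlarge both.

Run:
```python
import cv2
def crop(n,x0,y0,w,h,k):
    im=cv2.imread(f"pics/{n}0.png")[y0:y0+h,x0:x0+w]
    im=cv2.resize(im,None,fx=k,fy=k,interpolation=cv2.INTER_CUBIC)
    for i in range(0,w,10): cv2.putText(im,str(x0+i),(i*k,8),0,.3,(0,0,255),1);cv2.line(im,(i*k,10),(i*k,14),(0,0,255),1)
    for j in range(0,h,10): cv2.putText(im,str(y0+j),(0,j*k+4),0,.3,(0,0,255),1)
    return im
cv2.imwrite("pics/c1.png",crop("top",140,200,110,100,6))
cv2.imwrite("pics/c2.png",crop("top",285,140,150,100,5))
cv2.imwrite("pics/c3.png",crop("side",210,95,90,100,6))
cv2.imwrite("pics/c4.png",crop("side",230,210,140,170,3))
```

```text
(no output)
```

View pics/c1.png

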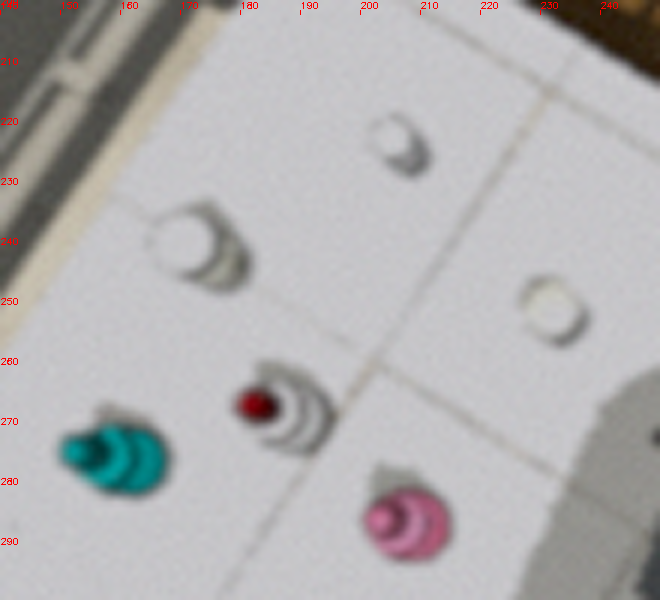

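View pics/c2.png

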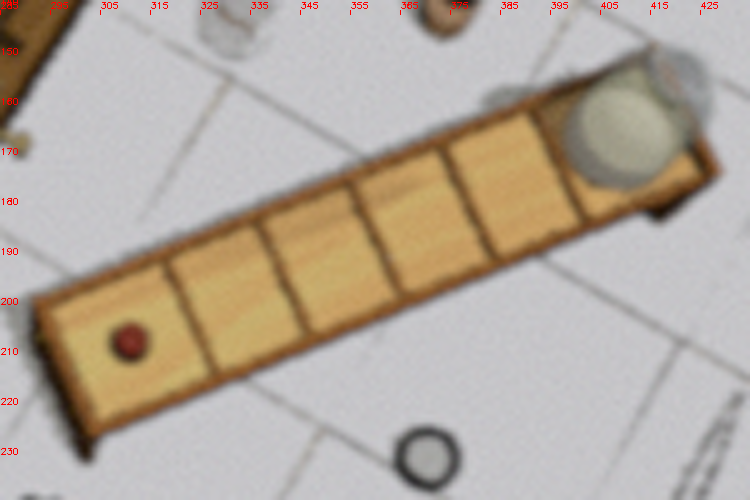

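View pics/c3.png

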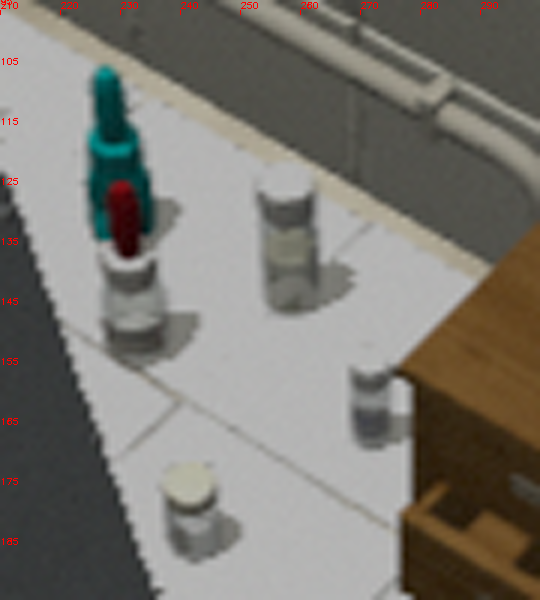

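View pics/c4.png

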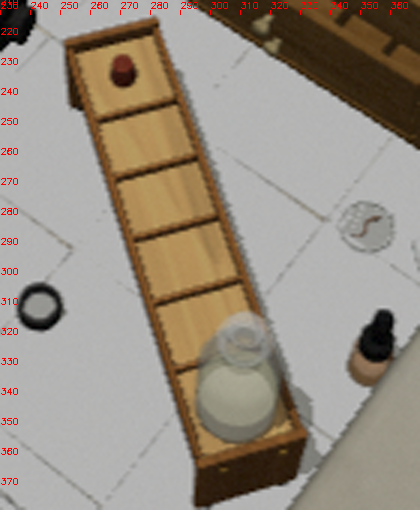

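```bash
cat > geo.py <<'E'
import numpy as np
from workcell import capture
K={}
def cam(n):
    if n not in K: c=capture(n);K[n]=(c["mtx"],c["R"],c["t"])
    return K[n]
def ray(n,uv):
    M,R,t=cam(n);d=R.T@np.linalg.inv(M)@np.array([*uv,1.]);return -R.T@t,d
def onz(n,uv,z):
    o,d=ray(n,uv);return o+d*(z-o[2])/d[2]
E
python3 - <<'E'
from geo import *
np.set_printoptions(precision=4,suppress=True)
T=dict(tall=(182,242,.084),slim=(392,137,.058),squat=(551,307,.047),red=(254,405,.112),pink=(384,520,.112),teal=(80,452,.112))
S=dict(tall=(287,182),slim=(371,369),squat=(190,483),red=(122,187),teal=(107,73))
for k,(a,b,z) in T.items():
    p=onz("top",(140+a/6,200+b/6),z); print(k,p[:2], onz("side",(210+S[k][0]/6,95+S[k][1]/6),z)[:2] if k in S else '')
tp=[(191,319),(283,277.5),(377.5,239),(469.5,205),(560.5,164.5)]
sp=[(138,111),(156,168),(176.5,229),(198,292.5)]
ys=[108,54,0,-54,-108]
P=[];Y=[]
for i,(a,b) in enumerate(tp): P.append(onz("top",(285+a/5,140+b/5),.1)[:2]);Y.append(ys[i])
for i,(a,b) in enumerate(sp): P.append(onz("side",(230+a/3,210+b/3),.1)[:2]);Y.append(ys[i])
P=np.array(P);Y=np.array(Y)
print(P)
A=np.c_[np.ones(len(Y)),Y/1000]
for sl in (slice(0,5),slice(5,9),slice(0,9)):
    c=np.linalg.lstsq(A[sl],P[sl],rcond=None)[0];print(c,np.linalg.norm(c[1]),np.arctan2(c[1,1],c[1,0]))
    for y in (81,27,-27,-81): print(y,c[0]+c[1]/np.linalg.norm(c[1])*y/1000)
for n,uv,z in [("top",(285+627/5,140+130/5),.19),("top",(285+130/5,140+340/5),.112),("top",(377,136),.112),("side",(379,318),.112),("top",(332,145),0.009),("top",(370,231),.018)]: print(n,onz(n,uv,z))
for uv in [(250,68),(310,100),(250,209),(182,155)]: print('cab',onz("top",uv,.2))
for uv in [(290,243),(250,300),(383,280),(370,330)]: print('mic',onz("top",uv,.25))
E
```

```text
tall [0.4314 0.2792] [0.4352 0.2749]
slim [0.4845 0.1956] [0.4883 0.1874]
squat [0.4114 0.1219] [0.4142 0.1178]
red [0.3601 0.2369] [0.365  0.2352]
pink [0.3141 0.1797] 
teal [0.3386 0.308 ] [0.3439 0.3068]
[[ 0.5369 -0.117 ]
 [ 0.5607 -0.1652]
 [ 0.5831 -0.2152]
 [ 0.6031 -0.2642]
 [ 0.6269 -0.3131]
 [ 0.5446 -0.1239]
 [ 0.5657 -0.1725]
 [ 0.5881 -0.2219]
 [ 0.6105 -0.2709]]
[[ 0.5822 -0.215 ]
 [-0.4118  0.9098]] 0.9986775480527247 1.9957823209491006
81 [ 0.5488 -0.1412]
27 [ 0.571  -0.1904]
-27 [ 0.5933 -0.2396]
-81 [ 0.6156 -0.2888]
[[ 0.5882 -0.2218]
 [-0.4074  0.9083]] 0.9954583028133539 1.9924154276677495
81 [ 0.5551 -0.1479]
27 [ 0.5772 -0.1972]
-27 [ 0.5993 -0.2464]
-81 [ 0.6214 -0.2957]
[[ 0.5848 -0.2179]
 [-0.4022  0.9002]] 0.9859810906580077 1.990930483861261
81 [ 0.5518 -0.144 ]
27 [ 0.5738 -0.1933]
-27 [ 0.5958 -0.2426]
-81 [ 0.6178 -0.2919]
top [ 0.6189 -0.3227  0.19  ]
top [ 0.5223 -0.0844  0.112 ]
top [ 0.7243 -0.2581  0.112 ]
side [ 0.792  -0.2752  0.112 ]
top [ 0.7322 -0.1491  0.009 ]
top [ 0.4812 -0.2556  0.018 ]
cab [0.8624 0.082  0.2   ]
cab [ 0.7803 -0.0718  0.2   ]
cab [0.4974 0.0667 0.2   ]
cab [0.6267 0.2377 0.2   ]
mic [ 0.4124 -0.0297  0.25  ]
mic [0.2848 0.0545 0.25  ]
mic [ 0.336  -0.2372  0.25  ]
mic [ 0.2281 -0.2074  0.25  ]
```

The pixel positions give these locations in metres: tall vial (.433,.277), slim (.486,.191), squat (.413,.120) and red dropper (.362,.236). The rack is centred at (.585,-.218), with its long axis at 114°. I'll write a helper that works out the shifts, and check how far the microscope extends.

```bash
cat > to.py <<'E'
import sys,numpy as np
from workcell import robot
from scipy.spatial.transform import Rotation as Ro
def show(tg,psi=None):
    s=robot.get_state();w,x,y,z=s["tool_rot"];R=Ro.from_quat([x,y,z,w]).as_matrix()
    d=R.T@(np.array(tg)-s["position"]);p=np.degrees(np.arctan2(R[1,1],R[0,1]))
    print(round(s["t"],2),s["position"].round(4),"psi",round(p,1),"| shift",(d/.5).round(3),"turn",None if psi is None else round((p-psi)/30,3),"w",round(s["gripper_width"],4))
if __name__=="__main__":
    a=[float(v) for v in sys.argv[1:]];show(a[:3],a[3] if len(a)>3 else None)
E
python3 to.py .60 -.42 .36 24.2
python3 - <<'E'
from geo import *
for n,pts in dict(top=[(290,243),(262,250),(250,300),(383,280),(430,300),(415,340),(268,318)],side=[(148,103),(210,122),(240,200),(232,215),(80,155),(120,170)]).items():
    for uv in pts: print(n,uv,[onz(n,uv,z)[:2].round(3).tolist() for z in (.1,.3,.5)])
E
```

```text
0.25 [ 0.2828 -0.5569  0.2307] psi -63.1 | shift [ 0.69   0.043 -0.259] turn -2.909 w 0.0853
top (290, 243) [[0.431, -0.032], [0.406, -0.029], [0.381, -0.025]]
top (262, 250) [[0.411, 0.039], [0.39, 0.03], [0.368, 0.021]]
top (250, 300) [[0.284, 0.064], [0.285, 0.051], [0.286, 0.038]]
top (383, 280) [[0.343, -0.271], [0.334, -0.226], [0.324, -0.181]]
top (430, 300) [[0.296, -0.389], [0.295, -0.323], [0.293, -0.258]]
top (415, 340) [[0.198, -0.349], [0.214, -0.29], [0.229, -0.231]]
top (268, 318) [[0.242, 0.018], [0.25, 0.013], [0.258, 0.008]]
side (148, 103) [[0.106, 0.303], [0.207, 0.108], [0.308, -0.086]]
side (210, 122) [[0.302, 0.254], [0.365, 0.069], [0.429, -0.117]]
side (240, 200) [[0.435, -0.0], [0.473, -0.137], [0.511, -0.274]]
side (232, 215) [[0.423, -0.048], [0.463, -0.176], [0.504, -0.303]]
side (80, 155) [[-0.021, 0.086], [0.104, -0.067], [0.229, -0.22]]
side (120, 170) [[0.102, 0.051], [0.204, -0.095], [0.306, -0.242]]
```

View pics/wrist0.png

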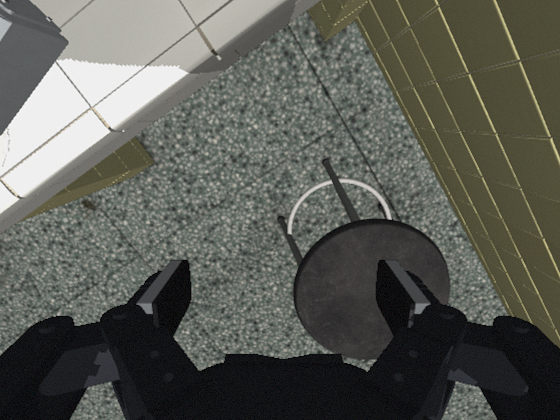

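The wrist view shows only floor and a stool off to the side, so the way is clear. Moving up and out behind the microscope.

```bash
python3 -m crank '[0.1,0,-0.1,0, 0.2,0.02,-0.2,-0.2, 0.32,0.03,-0.259,-0.5, 0.44,0.04,-0.259,-0.8, 0.55,0.043,-0.259,-1]' 0; python3 to.py .66 -.36 .36 24.2
```

```text
t: 0.98
position: [0.5318, -0.4555, 0.3622]
tool_rot: [0.002, 0.878, 0.478, 0.0]
wrist_force: [0.1, -1.0, 0.2]
gripper_width: 0.0851
grip_force: 0.0
0.97 [ 0.5318 -0.4555  0.3622] psi -32.9 | shift [0.3   0.112 0.004] turn -1.903 w 0.0851
```

```bash
python3 -m crank '[0.1,0.04,0,-0.3, 0.2,0.08,0,-0.6, 0.3,0.112,0,-0.9, 0.3,0.112,0,-1, 0.3,0.112,0,-1]'; python3 to.py .64 -.08 .36 24.2
```

```text
t: 1.6
position: [0.6591, -0.3599, 0.3601]
tool_rot: [-0.0, 0.726, 0.688, -0.0]
wrist_force: [-0.4, 0.8, 0.2]
gripper_width: 0.0852
grip_force: 0.0
1.6 [ 0.6591 -0.3599  0.3601] psi -3.1 | shift [ 0.557 -0.068  0.   ] turn -0.908 w 0.0852
```

```bash
python3 -m crank '[0.11,-0.01,0,-0.2, 0.22,-0.03,0,-0.4, 0.33,-0.04,0,-0.65, 0.44,-0.055,0,-0.91, 0.557,-0.068,0,-0.91]'; python3 to.py .50 .17 .36 24.2;  python3 - <<'E'
from workcell import capture
import cv2
a=capture("side")["pixels"];b=capture("wrist")["pixels"]
cv2.imwrite("pics/v1.png",cv2.resize(cv2.hconcat([a,b])[:,:,::-1],(800,300)))
E
```

```text
t: 2.22
position: [0.6389, -0.08, 0.3609]
tool_rot: [0.0, 0.544, 0.839, 0.0]
wrist_force: [-0.0, 0.3, 0.5]
gripper_width: 0.0854
grip_force: 0.0
2.23 [ 0.6389 -0.08    0.3609] psi 24.1 | shift [ 0.57  -0.05   0.002] turn -0.004 w 0.0854
```

View pics/v1.png

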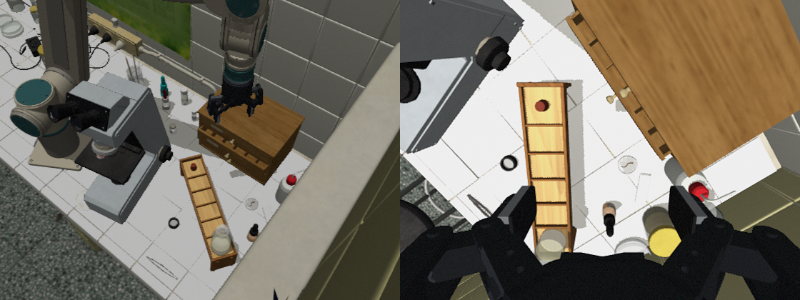

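The arm has cleared the microscope. The rack runs vertically in the wrist view, so the yaw is right. I'll keep going to the vials and use that wrist frame to refine the rack pose.

```bash
python3 -m crank '[0.1,-0.01,0,0, 0.2,-0.02,0,0, 0.32,-0.03,0,0, 0.44,-0.04,0,0, 0.57,-0.05,0,0]'; python3 -m crank '[0,0,0,0, 0,0,0,0, 0,0,0,0, 0,0,0,0, 0,0,0,0]' 140; python3 to.py .38 .215 .36 24.2
```

```text
t: 2.95
position: [0.5006, 0.1667, 0.3608]
tool_rot: [0.0, 0.545, 0.839, 0.0]
wrist_force: [0.2, 0.5, -0.9]
gripper_width: 0.0856
grip_force: 0.0
t: 3.58
position: [0.5017, 0.1658, 0.3604]
tool_rot: [-0.0, 0.544, 0.839, -0.0]
wrist_force: [0.1, 0.2, 0.3]
gripper_width: 0.0383
grip_force: 0.0
3.58 [0.5017 0.1658 0.3604] psi 24.1 | shift [ 0.189 -0.182  0.001] turn -0.002 w 0.0383
```

Run:
```python
from workcell import capture
import cv2,pickle
c=capture("wrist");a=c["pixels"][:,:,::-1]
pickle.dump((c["mtx"],c["R"],c["t"]),open("w2.pkl","wb"))
cv2.imwrite("pics/w2.png",a);cv2.imwrite("pics/w2b.png",cv2.resize(a,(800,600)))
```

```text
(no output)
```

View pics/w2b.png

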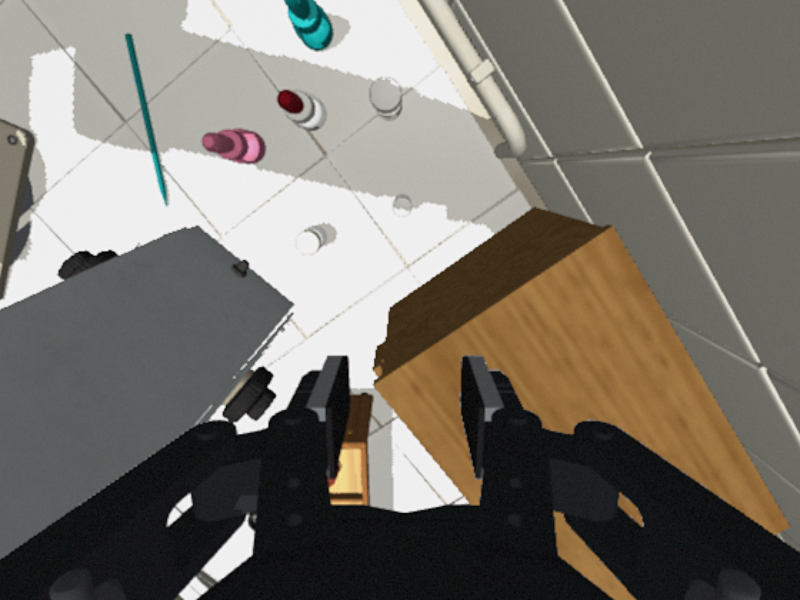

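The wrist view shows the red teat top at (289,100), the tall cap at (386,92), the slim cap at (402,203) and the squat cap at (308,241), in 800 px coordinates. I'll combine these with the earlier estimates.

Run:
```python
import geo,pickle;from geo import *
K["wrist"]=pickle.load(open("w2.pkl","rb"))
for k,u,v,z in [("red",290,101,.108),("tall",385,92,.084),("slim",402,202,.058),("squat",306,241,.047)]: print(k,onz("wrist",(u*.7,v*.7),z).round(4))
# optimise: rays least squares from three views
```

```text
red [0.3678 0.242  0.108 ]
tall [0.4332 0.2826 0.084 ]
slim [0.4847 0.2023 0.058 ]
squat [0.4115 0.126  0.047 ]
```

```bash
python3 to.py .365 .240 .23
```

```text
3.62 [0.5016 0.1661 0.3604] psi 24.1 | shift [ 0.247 -0.189  0.261] turn None w 0.0384
```

```bash
python3 -m crank '[0.08,-0.06,0.05,0, 0.17,-0.12,0.12,0, 0.247,-0.189,0.2,0, 0.247,-0.189,0.261,0, 0.247,-0.189,0.261,0]'; python3 to.py .365 .240 .08
python3 - <<'E'
from workcell import capture
import cv2,pickle
c=capture("wrist");a=c["pixels"][:,:,::-1]
pickle.dump((c["mtx"],c["R"],c["t"]),open("w3.pkl","wb"))
b=capture("side")["pixels"][0:210,0:373,::-1]
cv2.imwrite("pics/v3.png",cv2.vconcat([cv2.resize(a[100:420],(560,320)),cv2.resize(b,(498,280))[:, :].copy() if 0 else cv2.copyMakeBorder(cv2.resize(b,(498,280)),0,0,0,62,0)]))
E
```

```text
t: 4.25
position: [0.3618, 0.2397, 0.2277]
tool_rot: [-0.001, 0.543, 0.84, -0.002]
wrist_force: [-1.2, 0.3, 0.2]
gripper_width: 0.0386
grip_force: 0.0
4.25 [0.3618 0.2397 0.2277] psi 24.3 | shift [-0.002  0.008  0.295] turn None w 0.0386
```

View pics/v3.png

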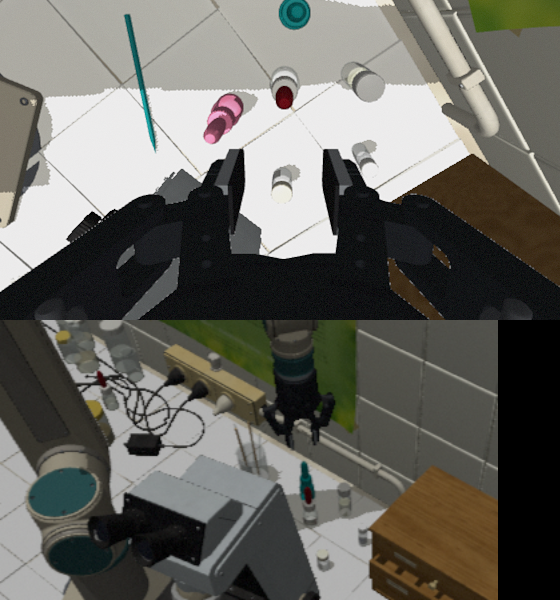

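The close wrist view has the teat tip at (285,200) in full-image coordinates. The squat cap is at (283,294) and the tall cap at about (370,188).

Run:
```python
from geo import *;import pickle
K["wrist"]=pickle.load(open("w3.pkl","rb"))
for k,u,v,z in [("red",285,199,.107),("tall",371,188,.084),("squat",284,294,.047)]: print(k,onz("wrist",(u,v),z).round(4))
```

```text
red [0.3625 0.245  0.107 ]
tall [0.4333 0.282  0.084 ]
squat [0.4148 0.1267 0.047 ]
```

```bash
python3 -m crank '[0.005,0,0.06,0, 0.005,0,0.12,0, 0.005,0,0.18,0, 0.005,0,0.23,0, 0.005,0,0.26,0]'; python3 to.py .3635 .242 .078; python3 -m crank '[0,0,0.022,0, 0,0,0.044,0, 0,0,0.044,0, 0,0,0.044,0, 0,0,0.044,0]'; python3 to.py .3635 .242 .078;python3 -m crank '[0,0,0,0, 0,0,0,0, 0,0,0,0, 0,0,0,0, 0,0,0,0]' 255;  python3 -m crank '[0,0,0,0, 0,0,-0.01,0, 0,0,-0.02,0, 0,0,-0.04,0, 0,0,-0.06,0]'
```

```text
t: 4.97
position: [0.3654, 0.2431, 0.1006]
tool_rot: [0.001, 0.544, 0.839, 0.001]
wrist_force: [-0.0, -0.1, 0.4]
gripper_width: 0.0384
grip_force: 0.0
4.97 [0.3654 0.2431 0.1006] psi 24.1 | shift [-0.001 -0.004  0.045] turn None w 0.0384
t: 5.6
position: [0.3638, 0.2431, 0.0786]
tool_rot: [0.0, 0.543, 0.84, 0.001]
wrist_force: [0.2, -0.9, -0.2]
gripper_width: 0.0382
grip_force: 0.0
5.6 [0.3638 0.2431 0.0786] psi 24.2 | shift [-0.002 -0.001  0.001] turn None w 0.0382
t: 6.22
position: [0.3634, 0.2429, 0.0784]
tool_rot: [0.0, 0.543, 0.84, 0.0]
wrist_force: [-1.7, -1.8, 4.3]
gripper_width: 0.0143
grip_force: 58.9
t: 6.85
position: [0.3635, 0.2429, 0.1088]
tool_rot: [0.0, 0.543, 0.84, 0.0]
wrist_force: [0.5, -0.5, -0.1]
gripper_width: 0.0142
grip_force: 58.6
```

```bash
python3 -m crank '[0,0,-0.1,0, 0,0,-0.22,0, 0,0,-0.34,0, 0,0,-0.46,0, 0,0,-0.46,0]'; python3 -m crank '[-0.05,0.04,0,0, -0.1,0.08,0,0, -0.16,0.12,0,0, -0.22,0.16,0,0, -0.245,0.189,0,0]';python3 -m crank '[-0.1,0.01,0,0, -0.2,0.02,0,0, -0.32,0.03,0,0, -0.44,0.04,0,0, -0.57,0.05,0,0]'; python3 -m crank '[0,0,0,0, 0,0,0,0, 0,0,0,0, 0,0,0,0, 0,0,0,0]'; python3 to.py .618 -.292 .34
python3 - <<'E'
from workcell import capture
import cv2,pickle
c=capture("wrist");a=c["pixels"][:,:,::-1]
pickle.dump((c["mtx"],c["R"],c["t"]),open("w4.pkl","wb"))
cv2.imwrite("pics/w4.png",cv2.resize(a[90:390,150:450],None,fx=2,fy=2,interpolation=cv2.INTER_CUBIC))
E
```

```text
t: 7.48
position: [0.3663, 0.2442, 0.3446]
tool_rot: [0.003, 0.543, 0.84, 0.005]
wrist_force: [0.7, 0.3, -1.8]
gripper_width: 0.0143
grip_force: 58.8
t: 8.1
position: [0.5003, 0.1689, 0.337]
tool_rot: [-0.001, 0.544, 0.839, -0.001]
wrist_force: [0.1, 1.1, 0.1]
gripper_width: 0.014
grip_force: 58.7
t: 8.72
position: [0.6386, -0.0781, 0.3375]
tool_rot: [-0.001, 0.543, 0.84, 0.0]
wrist_force: [0.2, 1.1, 0.3]
gripper_width: 0.014
grip_force: 58.7
t: 9.35
position: [0.6379, -0.0765, 0.3384]
tool_rot: [0.0, 0.543, 0.84, 0.0]
wrist_force: [-0.3, -0.2, -0.3]
gripper_width: 0.0142
grip_force: 58.7
9.35 [ 0.6379 -0.0765  0.3384] psi 24.3 | shift [-0.376 -0.214 -0.003] turn None w 0.0142
```

View pics/w4.png

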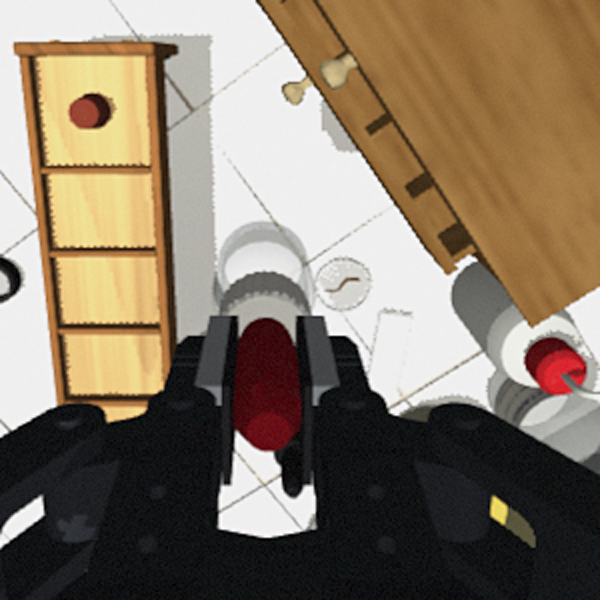

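The dropper hangs upright between the pads. The partition midpoints in the crop are about (100,169), (105,252), (113,328) and (117,400).

Run:
```python
from geo import *;import pickle
K["wrist"]=pickle.load(open("w4.pkl","rb"))
ys=np.array([108,54,0,-54])/1000
P=np.array([onz("wrist",(150+a/2,90+b/2),.1)[:2] for a,b in [(100,169),(105,252),(113,328),(117,400)]])
c=np.linalg.lstsq(np.c_[np.ones(4),ys],P,rcond=None)[0];print(P.round(4),c,np.degrees(np.arctan2(c[1,1],c[1,0])))
```

```text
[[ 0.545  -0.1129]
 [ 0.5662 -0.1617]
 [ 0.5892 -0.2089]
 [ 0.6103 -0.2579]] [[ 0.5886474  -0.20946848]
 [-0.40517896  0.89329622]] 114.39796925546007
```

```bash
python3 -m crank '[-0.09,-0.05,0,0, -0.18,-0.1,0,0, -0.28,-0.15,0,0, -0.37,-0.208,0,0, -0.37,-0.208,0,0]'; python3 -m crank '[0,0,0.06,0, 0,0,0.14,0, 0,0,0.22,0, 0,0,0.28,0, 0,0,0.28,0]'; python3 to.py .619 -.288 .169
python3 - <<'E'
from workcell import capture
import cv2
a=capture("side")["pixels"][200:400,210:370,::-1]
b=capture("top")["pixels"][120:260,270:450,::-1]
a=cv2.resize(a,(480,600),interpolation=cv2.INTER_CUBIC)
b=cv2.resize(b,None,fx=1.77,fy=1.77,interpolation=cv2.INTER_CUBIC);b=cv2.copyMakeBorder(b,0,600-b.shape[0],0,0,0)
cv2.imwrite("pics/v5.png",cv2.hconcat([a,b]))
E
```

```text
t: 10.02
position: [0.6184, -0.2924, 0.3374]
tool_rot: [-0.0, 0.545, 0.838, -0.0]
wrist_force: [1.0, 0.1, -0.2]
gripper_width: 0.014
grip_force: 58.8
t: 10.65
position: [0.6173, -0.2863, 0.1949]
tool_rot: [-0.003, 0.543, 0.84, 0.0]
wrist_force: [0.8, 0.2, 0.4]
gripper_width: 0.0139
grip_force: 58.7
10.65 [ 0.6173 -0.2863  0.1949] psi 24.3 | shift [-0.005  0.002  0.052] turn None w 0.0139
```

View pics/v5.png

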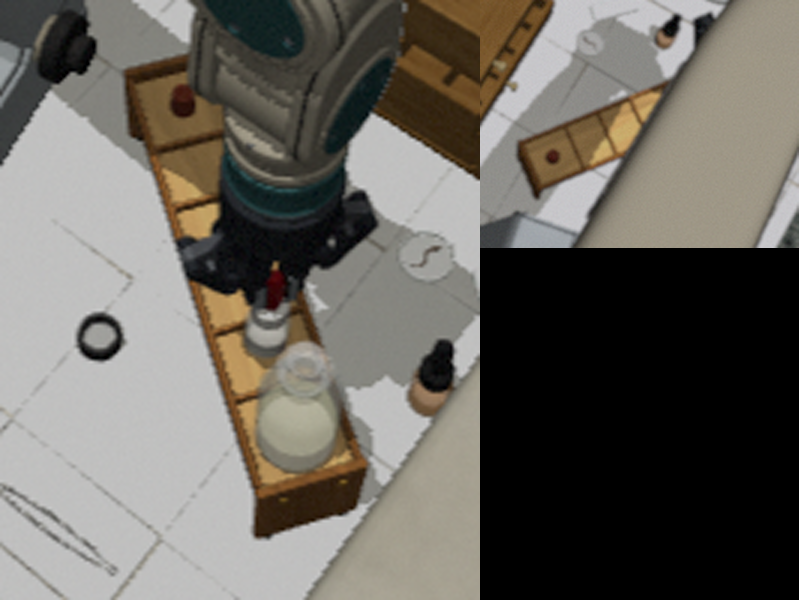

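Run:
```python
from geo import *
M,R,t=cam("side")
def pr(X):
    p=M@(R@np.array(X)+t);return ((p[:2]/p[2]-[210,200])*3).round(1)
print(pr((.6214,-.2957,.117)),pr((.6214,-.2957,.09)))
o,d=ray("side",(210+268/3,200+339/3));print(o+d*(.117-o[2])/d[2])
print(onz("side",(210+275/3,200+270/3),.117+.108))
```

```text
[269.6 347. ] [268.3 361. ]
[ 0.61954842 -0.28977875  0.117     ]
[ 0.61998774 -0.28526244  0.225     ]
```

In the same side image, the dropper sits about 6 mm off the bay centre, towards the stopper. I'll correct for that and lower it gently.

```bash
python3 -m crank '[-0.012,-0.002,0,0, -0.012,-0.002,0.01,0, -0.012,-0.002,0.02,0, -0.012,-0.002,0.03,0, -0.012,-0.002,0.04,0]'; python3 -m crank '[0,0,0.003,0, 0,0,0.006,0, 0,0,0.009,0, 0,0,0.011,0, 0,0,0.011,0]'; python3 to.py .619 -.288 .169
```

```text
t: 11.42
position: [0.6206, -0.2946, 0.1774]
tool_rot: [-0.0, 0.543, 0.84, 0.0]
wrist_force: [0.0, -0.2, -0.0]
gripper_width: 0.0143
grip_force: 58.7
t: 12.05
position: [0.6208, -0.2947, 0.1725]
tool_rot: [-0.0, 0.543, 0.84, 0.0]
wrist_force: [0.3, 0.5, -0.2]
gripper_width: 0.0142
grip_force: 58.7
12.05 [ 0.6208 -0.2947  0.1725] psi 24.2 | shift [0.014 0.002 0.007] turn None w 0.0142
```

The base is already below the lip with no contact, so it's inside the bay. Lowering to the floor.

```bash
python3 -m crank '[0,0,0.002,0, 0,0,0.004,0, 0,0,0.006,0, 0,0,0.008,0, 0,0,0.008,0]'; python3 -m crank '[0,0,0.001,0, 0,0,0.001,0, 0,0,0.001,0, 0,0,0.001,0, 0,0,0.001,0]'
```

```text
t: 12.68
position: [0.6208, -0.2947, 0.1685]
tool_rot: [0.0, 0.543, 0.84, -0.0]
wrist_force: [-0.0, -0.4, -0.8]
gripper_width: 0.0143
grip_force: 58.7
t: 13.3
position: [0.6209, -0.2948, 0.1684]
tool_rot: [0.0, 0.543, 0.84, -0.0]
wrist_force: [-1.1, -0.0, 3.5]
gripper_width: 0.0144
grip_force: 59.1
```

```bash
python3 -m crank '[0,0,0,0, 0,0,0,0, 0,0,0,0, 0,0,0,0, 0,0,0,0]' 140; python3 -m crank '[0,0,-0.03,0, 0,0,-0.08,0, 0,0,-0.15,0, 0,0,-0.25,0, 0,0,-0.35,0]';python3 to.py .638 -.0765 .345
python3 - <<'E'
from workcell import capture
import cv2
b=capture("wrist")["pixels"][:,:,::-1]
a=capture("side")["pixels"][200:400,210:370,::-1]
a=cv2.resize(a,(360,450),interpolation=cv2.INTER_CUBIC)
b=cv2.copyMakeBorder(b[:,60:500],0,30,0,0,0)
cv2.imwrite("pics/v6.png",cv2.hconcat([a,b]))
E
```

```text
t: 13.92
position: [0.6208, -0.2947, 0.168]
tool_rot: [-0.0, 0.543, 0.84, 0.0]
wrist_force: [0.7, -0.6, 1.1]
gripper_width: 0.0388
grip_force: 0.0
t: 14.55
position: [0.6207, -0.2946, 0.3458]
tool_rot: [0.001, 0.543, 0.84, 0.0]
wrist_force: [0.9, -0.4, 0.1]
gripper_width: 0.0385
grip_force: 0.0
14.55 [ 0.6207 -0.2946  0.3458] psi 24.2 | shift [0.384 0.211 0.001] turn None w 0.0385
```

View pics/v6.png

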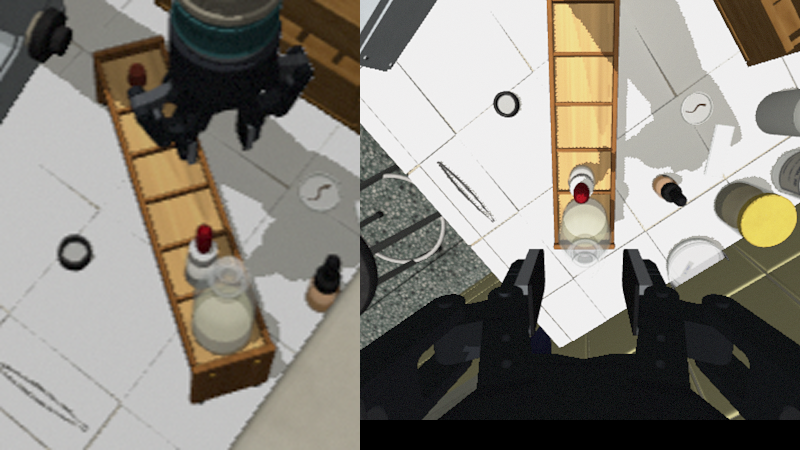

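The dropper stands upright and centred in the bay next to the reagent bottle. Back for the tall vial.

```bash
python3 -m crank '[0.1,0.05,0,0, 0.2,0.1,0,0, 0.3,0.15,0,0, 0.384,0.211,0,0, 0.384,0.211,0,0]' 60; python3 -m crank '[0.1,-0.01,0,0, 0.2,-0.02,0,0, 0.32,-0.03,0,0, 0.44,-0.04,0,0, 0.57,-0.05,0,0]'; python3 -m crank '[0.07,-0.01,0,0, 0.14,-0.02,0.05,0, 0.2,-0.032,0.12,0, 0.22,-0.032,0.2,0, 0.22,-0.032,0.25,0]';python3 -m crank '[0,0,0,0, 0,0,0,0, 0,0,0,0, 0,0,0,0, 0,0,0,0]'; python3 to.py .433 .281 .065
python3 - <<'E'
from workcell import capture
import cv2,pickle
c=capture("wrist");a=c["pixels"][:,:,::-1]
pickle.dump((c["mtx"],c["R"],c["t"]),open("w7.pkl","wb"))
cv2.imwrite("pics/w7.png",cv2.resize(a[40:420,80:480],None,fx=1.57,fy=1.57,interpolation=cv2.INTER_CUBIC))
E
```

```text
t: 15.28
position: [0.6384, -0.0728, 0.3437]
tool_rot: [0.0, 0.541, 0.841, 0.0]
wrist_force: [-0.1, -1.2, -0.7]
gripper_width: 0.0654
grip_force: 0.0
t: 15.9
position: [0.4992, 0.1714, 0.3435]
tool_rot: [0.001, 0.544, 0.839, 0.0]
wrist_force: [-0.1, 0.1, -0.1]
gripper_width: 0.0655
grip_force: 0.0
t: 16.52
position: [0.4391, 0.2643, 0.2164]
tool_rot: [-0.0, 0.543, 0.84, -0.001]
wrist_force: [0.7, -0.3, -0.1]
gripper_width: 0.0659
grip_force: 0.0
t: 17.15
position: [0.4405, 0.2648, 0.2187]
tool_rot: [0.0, 0.543, 0.84, 0.0]
wrist_force: [0.8, 1.0, -0.5]
gripper_width: 0.0653
grip_force: 0.0
17.15 [0.4405 0.2648 0.2187] psi 24.2 | shift [ 0.036 -0.001  0.307] turn None w 0.0653
```

View pics/w7.png

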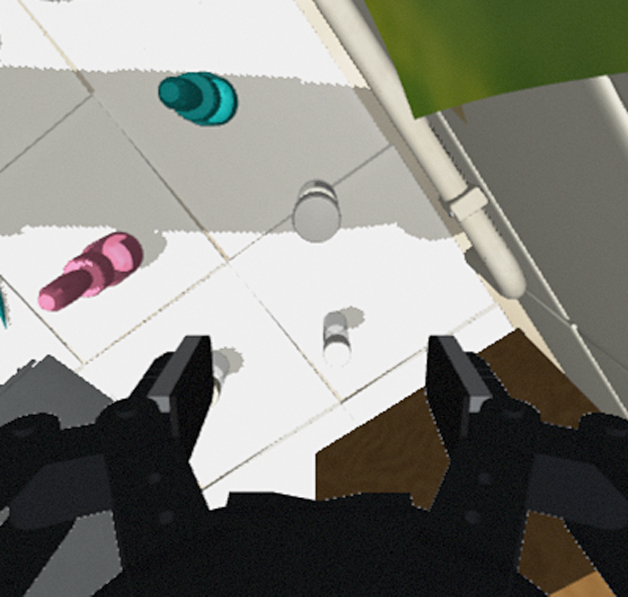

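The tall cap is at (317,219) in the crop and the slim cap at (338,354). I'll measure both and check the clearance to the wall pipe.

Run:
```python
from geo import *;import pickle
K["wrist"]=pickle.load(open("w7.pkl","rb"))
f=lambda a,b:(80+a/1.57,40+b/1.57)
print("tall",onz("wrist",f(317,219),.084).round(4),"slim",onz("wrist",f(338,353),.058).round(4))
for z in (0,.03,.06,.1,.15,.2): print(z,onz("wrist",f(463,203),z)[:2].round(3),onz("side",(281.7,110.8),z)[:2].round(3),onz("top",(152.5,212.5),z)[:2].round(3), "base",onz("wrist",f(455,240),z)[:2].round(3))
```

```text
tall [0.4337 0.2824 0.084 ] slim [0.486  0.2001 0.058 ]
0 [0.533 0.322] [0.484 0.425] [0.519 0.356] base [0.541 0.295]
0.03 [0.523 0.323] [0.488 0.395] [0.514 0.348] base [0.53  0.298]
0.06 [0.513 0.324] [0.492 0.365] [0.508 0.339] base [0.52  0.301]
0.1 [0.5   0.325] [0.497 0.326] [0.501 0.327] base [0.505 0.305]
0.15 [0.483 0.326] [0.504 0.276] [0.492 0.312] base [0.488 0.31 ]
0.2 [0.466 0.327] [0.51  0.226] [0.482 0.297] base [0.47  0.315]
```

```bash
python3 -m crank '[0.037,0.002,0,0, 0.037,0.002,0.1,0, 0.037,0.002,0.2,0, 0.037,0.002,0.26,0, 0.037,0.002,0.3,0]'; python3 -m crank '[0,0,0.01,0, 0,0,0.02,0, 0,0,0.026,0, 0,0,0.026,0, 0,0,0.026,0]'; python3 -m crank '[0,0,0,0, 0,0,0,0, 0,0,0,0, 0,0,0,0, 0,0,0,0]' 255; python3 to.py .4337 .282 .055
```

```text
t: 17.92
position: [0.4318, 0.2825, 0.066]
tool_rot: [-0.001, 0.543, 0.84, -0.001]
wrist_force: [-0.8, 0.3, 0.3]
gripper_width: 0.0655
grip_force: 0.0
t: 18.55
position: [0.4339, 0.2822, 0.0556]
tool_rot: [0.0, 0.543, 0.84, 0.0]
wrist_force: [0.2, 0.0, 0.5]
gripper_width: 0.0653
grip_force: 0.0
t: 19.18
position: [0.4334, 0.282, 0.0553]
tool_rot: [0.0, 0.543, 0.84, 0.0]
wrist_force: [-0.8, 0.1, 5.2]
gripper_width: 0.0263
grip_force: 59.1
19.18 [0.4334 0.282  0.0553] psi 24.2 | shift [-0.     0.     0.001] turn None w 0.0263
```

```bash
python3 -m crank '[0,0,-0.06,0, 0,0,-0.18,0, 0,0,-0.3,0, 0,0,-0.42,0, 0,0,-0.49,0]'; python3 -m crank '[-0.06,0.01,0,0, -0.12,0.02,0,0, -0.18,0.03,0,0, -0.24,0.03,0,0, -0.259,0.03,0,0]';python3 -m crank '[-0.1,0.01,0,0, -0.2,0.02,0,0, -0.32,0.03,0,0, -0.44,0.04,0,0, -0.57,0.05,0,0]'; python3 -m crank '[-0.07,-0.05,0,0, -0.14,-0.1,0,0, -0.21,-0.16,0,0, -0.276,-0.21,0,0, -0.276,-0.21,0,0]'; python3 -m crank '[0,0,0,0, 0,0,0,0, 0,0,0,0, 0,0,0,0, 0,0,0,0]'; python3 to.py .5987 -.2454 .170
```

```text
t: 19.8
position: [0.4346, 0.2826, 0.3034]
tool_rot: [0.001, 0.543, 0.84, 0.002]
wrist_force: [0.3, 0.1, 0.4]
gripper_width: 0.0267
grip_force: 59.0
t: 20.42
position: [0.5007, 0.1689, 0.2994]
tool_rot: [-0.0, 0.544, 0.839, -0.0]
wrist_force: [-0.4, -0.4, 0.1]
gripper_width: 0.0263
grip_force: 59.0
t: 21.05
position: [0.6394, -0.0781, 0.2997]
tool_rot: [-0.0, 0.543, 0.84, 0.0]
wrist_force: [0.4, 0.1, 0.2]
gripper_width: 0.0261
grip_force: 59.0
t: 21.68
position: [0.5989, -0.2482, 0.2993]
tool_rot: [-0.0, 0.545, 0.839, -0.0]
wrist_force: [-0.6, 0.3, -0.5]
gripper_width: 0.0264
grip_force: 59.1
t: 22.3
position: [0.5996, -0.2458, 0.3001]
tool_rot: [0.0, 0.543, 0.84, 0.0]
wrist_force: [0.6, 0.5, 0.6]
gripper_width: 0.0261
grip_force: 59.1
22.3 [ 0.5996 -0.2458  0.3001] psi 24.2 | shift [ 0.002 -0.001  0.26 ] turn None w 0.0261
```

```bash
python3 -m crank '[0.002,-0.001,0.07,0, 0.002,-0.001,0.14,0, 0.002,-0.001,0.2,0, 0.002,-0.001,0.25,0, 0.002,-0.001,0.27,0]'; python3 -m crank '[0,0,0.01,0, 0,0,0.015,0, 0,0,0.02,0, 0,0,0.025,0, 0,0,0.03,0]'; python3 -m crank '[0,0,0.002,0, 0,0,0.004,0, 0,0,0.006,0, 0,0,0.008,0, 0,0,0.009,0]'; python3 to.py .5987 -.2454 .1453
```

```text
t: 22.92
position: [0.5975, -0.2448, 0.1631]
tool_rot: [-0.002, 0.543, 0.84, -0.0]
wrist_force: [-0.1, -0.6, 0.9]
gripper_width: 0.0265
grip_force: 59.0
t: 23.55
position: [0.5988, -0.2455, 0.1502]
tool_rot: [0.0, 0.543, 0.84, 0.0]
wrist_force: [0.2, -0.9, -0.9]
gripper_width: 0.0262
grip_force: 59.0
t: 24.18
position: [0.5986, -0.2454, 0.1455]
tool_rot: [-0.0, 0.543, 0.84, -0.0]
wrist_force: [1.0, -0.2, -0.3]
gripper_width: 0.0264
grip_force: 59.0
24.18 [ 0.5986 -0.2454  0.1455] psi 24.2 | shift [0. 0. 0.] turn None w 0.0264
```

```bash
python3 -m crank '[0,0,0.0015,0, 0,0,0.0015,0, 0,0,0.0015,0, 0,0,0.0015,0, 0,0,0.0015,0]'; python3 -m crank '[0,0,0,0, 0,0,0,0, 0,0,0,0, 0,0,0,0, 0,0,0,0]' 100;  python3 -m crank '[0,0,-0.03,0, 0,0,-0.08,0, 0,0,-0.16,0, 0,0,-0.28,0, 0,0,-0.4,0]'; python3 -m crank '[0.07,0.05,0,0, 0.14,0.1,0,0, 0.2,0.15,0,0, 0.276,0.21,0,0, 0.276,0.21,0,0]'; python3 -m crank '[0.1,-0.01,0,0, 0.2,-0.02,0,0, 0.32,-0.03,0,0, 0.44,-0.04,0,0, 0.57,-0.05,0,0]';python3 to.py .486 .200 .24;python3 - <<'E'
from workcell import capture
import cv2
a=capture("side")["pixels"][200:400,210:370,::-1]
cv2.imwrite("pics/v8.png",cv2.resize(a,(480,600),interpolation=cv2.INTER_CUBIC))
E
```

```text
t: 24.8
position: [0.5987, -0.2456, 0.1454]
tool_rot: [0.0, 0.543, 0.84, -0.0]
wrist_force: [-1.7, -0.5, 6.1]
gripper_width: 0.0266
grip_force: 59.5
t: 25.42
position: [0.5986, -0.2454, 0.1447]
tool_rot: [-0.0, 0.543, 0.84, 0.0]
wrist_force: [-0.3, 0.7, 0.1]
gripper_width: 0.0518
grip_force: 0.0
t: 26.05
position: [0.5984, -0.2453, 0.3477]
tool_rot: [0.001, 0.543, 0.84, 0.0]
wrist_force: [1.6, 0.2, 0.3]
gripper_width: 0.0517
grip_force: 0.0
t: 26.68
position: [0.6383, -0.0736, 0.3462]
tool_rot: [0.001, 0.541, 0.841, 0.001]
wrist_force: [-0.0, -0.8, 0.5]
gripper_width: 0.0521
grip_force: 0.0
t: 27.3
position: [0.4987, 0.1712, 0.3459]
tool_rot: [0.001, 0.544, 0.839, 0.001]
wrist_force: [0.1, 0.1, -0.3]
gripper_width: 0.052
grip_force: 0.0
27.3 [0.4987 0.1712 0.3459] psi 24.1 | shift [ 0.063 -0.     0.212] turn None w 0.052
```

View pics/v8.png

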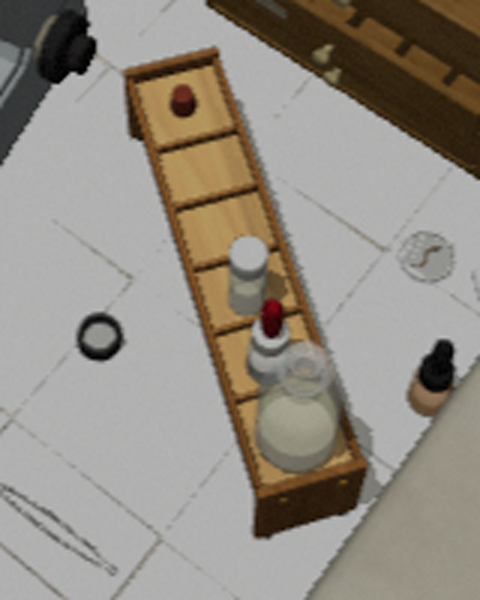

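The tall vial stands in its bay beside the dropper. That picture was one over my viewing limit of 14, so from here I'll check by numbers only. Next is the slim vial.

```bash
python3 -m crank '[0.03,0,0.06,0, 0.063,0,0.12,0, 0.063,0,0.18,0, 0.063,0,0.212,0, 0.063,0,0.212,0]'; python3 -m crank '[0,0,0,0, 0,0,0,0, 0,0,0,0, 0,0,0,0, 0,0,0,0]'; python3 to.py .486 .200 .032
python3 - <<'E'
from geo import *
import cv2
c=capture("wrist");M,R,t=c["mtx"],c["R"],c["t"]
p=M@(R@np.array([.486,.2,.058])+t);print("expected cap px",p[:2]/p[2])
a=c["pixels"].astype(int);u,v=(p[:2]/p[2]).astype(int)
np.set_printoptions(linewidth=250)
print(a[max(v-36,0):v+36:6,u-48:u+48:6].sum(2)//3,v)
E
```

```text
t: 27.98
position: [0.4861, 0.1986, 0.2382]
tool_rot: [-0.001, 0.543, 0.839, -0.001]
wrist_force: [-0.7, -0.7, 0.5]
gripper_width: 0.0519
grip_force: 0.0
t: 28.6
position: [0.4865, 0.1996, 0.2389]
tool_rot: [0.0, 0.543, 0.84, 0.0]
wrist_force: [0.8, -0.3, -0.9]
gripper_width: 0.0521
grip_force: 0.0
28.6 [0.4865 0.1996 0.2389] psi 24.2 | shift [ 0.001 -0.001  0.414] turn None w 0.0521
expected cap px [281.03719957 188.28373815]
[[176 178 177 176 177 178 176 178 177 176 175 177 175 176 178 177]
 [241 211 178 178 176 174 178 176 177 178 179 177 178 176 177 177]
 [236 240 240 239 239 239 239 240 240 243 233 178 178 176 179 176]
 [240 239 239 240 238 240 239 240 242 231 172 175 174 174 176 175]
 [239 242 239 240 238 238 238 166 174 148 177 217 240 238 240 241]
 [239 239 186 241 241 238 240 141 237 108 174 239 239 239 239 240]
 [239 239 240 215 239 240 239 239 239 241 239 239 239 239 239 240]
 [240 239 239 240 239 239 239 240 239 221 239 240 239 239 239 238]
 [239 240 239 240 242 240 239 239 241 238 239 240 240 240 239 239]
 [239 239 239 239 239 207 239 239 239 240 239 240 239 238 239 239]
 [240 239 240 239 239 240 209 239 238 239 239 239 239 239 197 240]
 [239 239 239 240 238 238 240 234 238 239 238 239 241 235 239 239]] 188
```

The vial's column matches the prediction. Descending and gripping.

```bash
python3 -m crank '[0,-0.001,0.08,0, 0,-0.001,0.17,0, 0,-0.001,0.26,0, 0,-0.001,0.33,0, 0,-0.001,0.38,0]'; python3 -m crank '[0,0,0.01,0, 0,0,0.02,0, 0,0,0.03,0, 0,0,0.033,0, 0,0,0.033,0]'; python3 to.py .486 .2 .032; python3 -m crank '[0,0,0,0, 0,0,0,0, 0,0,0,0, 0,0,0,0, 0,0,0,0]' 255; python3 to.py .486 .2 .30
```

```text
t: 29.28
position: [0.4849, 0.199, 0.0469]
tool_rot: [-0.001, 0.543, 0.84, -0.001]
wrist_force: [-0.1, -0.5, 0.4]
gripper_width: 0.0519
grip_force: 0.0
t: 29.9
position: [0.4863, 0.1994, 0.0327]
tool_rot: [0.0, 0.543, 0.84, 0.0]
wrist_force: [0.0, -0.8, 0.4]
gripper_width: 0.0521
grip_force: 0.0
29.9 [0.4863 0.1994 0.0327] psi 24.2 | shift [ 0.001 -0.     0.001] turn None w 0.0521
t: 30.52
position: [0.4861, 0.1993, 0.0327]
tool_rot: [0.0, 0.543, 0.84, 0.0]
wrist_force: [-1.4, -0.8, 6.0]
gripper_width: 0.0174
grip_force: 58.6
30.52 [0.4861 0.1993 0.0327] psi 24.2 | shift [ 0.001  0.001 -0.535] turn None w 0.0174
```

```bash
python3 -m crank '[0,0,-0.06,0, 0,0,-0.18,0, 0,0,-0.3,0, 0,0,-0.42,0, 0,0,-0.5,0]'; python3 -m crank '[-0.12,0.01,0,0, -0.24,0.02,0,0, -0.36,0.03,0,0, -0.48,0.04,0,0, -0.6,0.05,0,0]'; python3 -m crank '[-0.05,-0.05,0,0, -0.1,-0.11,0,0, -0.16,-0.17,0,0, -0.19,-0.21,0,0, -0.19,-0.21,0,0]'; python3 -m crank '[0,0,0,0, 0,0,0,0, 0,0,0,0, 0,0,0,0, 0,0,0,0]'; python3 to.py .5766 -.1961 .1227
```

```text
t: 31.15
position: [0.487, 0.1997, 0.2854]
tool_rot: [0.001, 0.543, 0.84, 0.002]
wrist_force: [-0.2, -0.3, -0.5]
gripper_width: 0.0171
grip_force: 58.6
t: 31.78
position: [0.6327, -0.0658, 0.2817]
tool_rot: [-0.0, 0.543, 0.84, 0.0]
wrist_force: [0.5, 0.6, 0.1]
gripper_width: 0.0167
grip_force: 58.6
t: 32.4
position: [0.5743, -0.1952, 0.2816]
tool_rot: [-0.0, 0.544, 0.839, 0.0]
wrist_force: [0.5, 1.0, -0.1]
gripper_width: 0.0171
grip_force: 58.7
t: 33.02
position: [0.5752, -0.1935, 0.2823]
tool_rot: [0.0, 0.543, 0.84, 0.0]
wrist_force: [-0.8, 0.6, 0.0]
gripper_width: 0.017
grip_force: 58.7
33.02 [ 0.5752 -0.1935  0.2823] psi 24.2 | shift [-0.006  0.     0.319] turn None w 0.017
```

```bash
python3 -m crank '[-0.006,0,0.08,0, -0.006,0,0.16,0, -0.006,0,0.22,0, -0.006,0,0.27,0, -0.006,0,0.29,0]'; python3 -m crank '[0,0,0.006,0, 0,0,0.01,0, 0,0,0.015,0, 0,0,0.02,0, 0,0,0.022,0]'; python3 -m crank '[0,0,0.002,0, 0,0,0.004,0, 0,0,0.006,0, 0,0,0.007,0, 0,0,0.007,0]'; python3 to.py .5766 -.1961 .1227
```

```text
t: 33.65
position: [0.5751, -0.1959, 0.1355]
tool_rot: [-0.002, 0.543, 0.84, -0.0]
wrist_force: [-0.2, 0.0, -0.3]
gripper_width: 0.0171
grip_force: 58.6
t: 34.28
position: [0.5763, -0.1965, 0.1264]
tool_rot: [0.0, 0.543, 0.84, 0.0]
wrist_force: [0.3, 0.4, -0.3]
gripper_width: 0.0177
grip_force: 58.6
t: 34.9
position: [0.5763, -0.1965, 0.1228]
tool_rot: [0.0, 0.543, 0.84, -0.0]
wrist_force: [-0.0, -0.6, 0.5]
gripper_width: 0.0173
grip_force: 58.6
34.9 [ 0.5763 -0.1965  0.1228] psi 24.2 | shift [0.    0.001 0.   ] turn None w 0.0173
```

```bash
python3 -m crank '[0,0,0.0015,0, 0,0,0.0015,0, 0,0,0.0015,0, 0,0,0.0015,0, 0,0,0.0015,0]'; python3 -m crank '[0,0,0,0, 0,0,0,0, 0,0,0,0, 0,0,0,0, 0,0,0,0]' 100;  python3 -m crank '[0,0,-0.03,0, 0,0,-0.1,0, 0,0,-0.2,0, 0,0,-0.32,0, 0,0,-0.44,0]'; python3 -m crank '[0.05,0.05,0,0, 0.1,0.11,0,0, 0.16,0.17,0,0, 0.168,0.21,0,0, 0.168,0.21,0,0]'; python3 -m crank '[0.1,-0.01,0,0, 0.2,-0.02,0,0, 0.32,-0.03,0,0, 0.44,-0.04,0,0, 0.57,-0.05,0,0]';python3 -m crank '[0,-0.05,0,0, 0,-0.1,0,0, 0,-0.15,0,0, 0,-0.196,0,0, 0,-0.196,0,0]';python3 to.py .413 .126 .22;python3 - <<'E'
from geo import *
import cv2
c=capture("wrist");M,R,t=c["mtx"],c["R"],c["t"]
cv2.imwrite("pics/w9.png",c["pixels"][:,:,::-1])
for X in ([.413,.126,.047],[.413,.126,0]):
    p=M@(R@np.array(X)+t);print("exp px",p[:2]/p[2])
np.savez("w9.npz",M=M,R=R,t=t)
u,v=(p[:2]/p[2]).astype(int);np.set_printoptions(linewidth=250)
a=c["pixels"].astype(int);print(u-40,v-40);print(a[v-40:v+45:4,u-40:u+44:4].sum(2)//3)
E
```

```text
t: 35.52
position: [0.5764, -0.1966, 0.1227]
tool_rot: [0.0, 0.543, 0.84, -0.0]
wrist_force: [-1.9, -0.6, 5.8]
gripper_width: 0.0171
grip_force: 58.9
t: 36.15
position: [0.5763, -0.1965, 0.122]
tool_rot: [-0.0, 0.543, 0.84, 0.0]
wrist_force: [0.3, 1.3, -0.3]
gripper_width: 0.0522
grip_force: 0.0
t: 36.78
position: [0.5761, -0.1964, 0.3452]
tool_rot: [0.001, 0.543, 0.84, 0.0]
wrist_force: [0.8, 0.2, -0.6]
gripper_width: 0.0518
grip_force: 0.0
t: 37.4
position: [0.6386, -0.0764, 0.3424]
tool_rot: [0.001, 0.542, 0.84, -0.0]
wrist_force: [-0.4, -1.4, -0.9]
gripper_width: 0.052
grip_force: 0.0
t: 38.02
position: [0.4985, 0.1705, 0.3425]
tool_rot: [0.0, 0.544, 0.839, 0.0]
wrist_force: [1.2, -0.3, -0.2]
gripper_width: 0.0518
grip_force: 0.0
t: 38.65
position: [0.409, 0.129, 0.3427]
tool_rot: [0.001, 0.544, 0.839, 0.0]
wrist_force: [0.0, 0.2, 0.0]
gripper_width: 0.0517
grip_force: 0.0
38.65 [0.409  0.129  0.3427] psi 24.1 | shift [-0.009  0.005  0.245] turn None w 0.0517
exp px [283.33544168 173.92042366]
exp px [283.29244221 168.66264482]
243 128
[[241 228 179 180 180 183 181 153 186 185 18
[... 1170 characters left out ...]
39]
 [240 240 238 238 239 238 240 239 240 240 240 239 239 239 239 239 239 239 239 238 239]
 [240 239 238 240 239 239 238 240 239 240 239 239 239 240 239 240 239 239 239 240 239]
 [240 239 239 240 239 240 239 239 239 239 239 239 237 239 239 239 240 240 239 238 240]
 [239 240 240 240 239 239 239 239 239 239 240 239 239 239 239 239 239 239 239 239 239]
 [ 76 241 239 240 240 238 239 240 239 239 239 239 238 239 239 240 239 239 238 239 239]
 [ 87  75 245 240 239 240 239 239 240 240 239 239 240 238 240 240 240 240 238 240 240]
 [ 92  91  84 246 239 239 239 239 239 239 239 239 240 239 238 239 239 239 239 237 211]
 [ 90  90  87  88 237 239 239 238 239 239 240 239 239 239 239 239 239 239 230 235 239]]
```

```bash
python3 - <<'E'
import geo;from geo import *
import cv2
a=cv2.imread("pics/w9.png").astype(int);z=np.load("w9.npz");geo.K["wrist"]=(z["M"],z["R"],z["t"])
np.set_printoptions(linewidth=250)
d=a[:,:,2]-a[:,:,0];print(d[150:200:3,262:310:3])
ys,xs=np.nonzero(d[150:200,265:305]>5);u,v=xs.mean()+265,ys.mean()+150
print(len(xs),u,v,xs.min()+265,xs.max()+265,ys.min()+150,ys.max()+150,onz("wrist",(u,v),.045))
E
python3 to.py .413 .126 .22
```

```text
[[ 0  1  0  0  0  1  0  1  1  0  1  0  0  1  0  0]
 [ 0  0  1  1  1  1 -1  0  0  0  0  0  1  1  0  1]
 [ 2  1  0  0  0  1  1  0  0  0  1  0  0  1  1  1]
 [ 1  1  2  1  0  2  0  1  1  2  1  1  1  0  1  1]
 [ 1  0  2  0  0  1  1  4  8  9 10  1  1  1  1  0]
 [ 1  2  0  0  0  3  1  4  3  5  8  9  2  1  1  1]
 [ 1  1  1  0  0 16 -1  0  5 10  7  8  2  0  0 -1]
 [ 1  0  1  1  2  0  0  0  3  9 10  9  3  1  0  0]
 [ 1  1  0  0  4  1  0  1  4  7  6  2  0  0  0  1]
 [ 1  0  1  0  4  0  1  3  6  8 -1 -1  0  0  0  1]
 [ 1 -1  1  2  0  4  5  6  8  4  0  1  1  1  1  0]
 [ 2  0  1  1  0  0  6  7  2  0  1  1  1  0  1 -1]
 [ 0  0  1  1  0  1  0  0  1  0  1  1  0  0  0  1]
 [ 0  1  0  1  0  0  1  0  0  1  1  0  0  1  1  0]
 [ 0  1  1  0  1  1  1  0  1  1  1  0  2  0  0  1]
 [ 0  0  1  0  1  1  0  0  0  1  0  0  0  0  0  1]
 [ 0  1  1  1  0  1  1  1  1  1  0  1  1  0  1  0]]
211 288.49763033175356 170.3649289099526 274 297 160 183 [0.41772026 0.13326362 0.045     ]
38.7 [0.41   0.1294 0.3426] psi 24.1 | shift [-0.009  0.002  0.245] turn None w 0.0517
```

The cap sits about where expected, at (.413,.125). I'll descend in slow steps and watch for contact with the microscope.

```bash
python3 -m crank '[-0.01,0.002,0.08,0, -0.01,0.002,0.16,0, -0.01,0.002,0.24,0, -0.01,0.002,0.28,0, -0.01,0.002,0.28,0]'; python3 -m crank '[0,0,0.03,0, 0,0,0.06,0, 0,0,0.09,0, 0,0,0.12,0, 0,0,0.12,0]'; python3 to.py .413 .125 .02;  python3 -m crank '[0,0,0.02,0, 0,0,0.04,0, 0,0,0.06,0, 0,0,0.08,0, 0,0,0.08,0]'; python3 to.py .413 .125 .02; python3 -c "
from workcell import robot;s=robot.get_state();print(s['joint_pos'],s['joint_efforts'],s['wrist_torque'])"
```

```text
t: 39.33
position: [0.412, 0.1257, 0.2003]
tool_rot: [-0.001, 0.543, 0.84, -0.001]
wrist_force: [0.3, 0.5, 0.2]
gripper_width: 0.0516
grip_force: 0.0
t: 39.95
position: [0.4113, 0.1259, 0.1404]
tool_rot: [-0.001, 0.543, 0.84, -0.001]
wrist_force: [-0.5, 0.3, -0.2]
gripper_width: 0.0519
grip_force: 0.0
39.95 [0.4113 0.1259 0.1404] psi 24.2 | shift [-0.003  0.003  0.241] turn None w 0.0519
t: 40.58
position: [0.4118, 0.126, 0.101]
tool_rot: [-0.001, 0.543, 0.84, -0.001]
wrist_force: [-0.6, -0.2, -0.1]
gripper_width: 0.0521
grip_force: 0.0
40.58 [0.4118 0.126  0.101 ] psi 24.2 | shift [-0.003  0.002  0.162] turn None w 0.0521
[ 1.46588695e-01  4.77278224e-02 -5.96714549e-01  9.28641471e-01
 -1.65198942e-05  1.29473494e+00] [-2.78439559e-02 -2.74206555e+01  2.50095963e+01 -9.77487490e-02
 -8.15126496e-04  7.51657893e-06] [-0.02895312  0.04870796  0.00121656]
```

```bash
S="from workcell import robot;print(robot.get_state()['joint_efforts'].round(2))"; python3 -m crank '[-0.003,0.002,0.02,0, -0.003,0.002,0.04,0, -0.003,0.002,0.06,0, -0.003,0.002,0.07,0, -0.003,0.002,0.07,0]'; python3 -c "$S"; python3 -m crank '[0,0,0.01,0, 0,0,0.02,0, 0,0,0.03,0, 0,0,0.04,0, 0,0,0.05,0]';python3 -c "$S"; python3 to.py .413 .125 .02
```

```text
t: 41.2
position: [0.4138, 0.1251, 0.0665]
tool_rot: [-0.0, 0.543, 0.84, -0.0]
wrist_force: [-0.2, -0.8, -0.6]
gripper_width: 0.0515
grip_force: 0.0
[-2.000e-02 -2.848e+01  2.335e+01 -4.000e-02 -0.000e+00  0.000e+00]
t: 41.82
position: [0.4143, 0.1252, 0.0417]
tool_rot: [-0.0, 0.543, 0.84, -0.0]
wrist_force: [0.4, -0.6, -0.2]
gripper_width: 0.052
grip_force: 0.0
[  0.   -29.87  22.32   0.11  -0.     0.  ]
41.83 [0.4143 0.1252 0.0417] psi 24.2 | shift [ 0.001 -0.002  0.043] turn None w 0.052
```

```bash
python3 -m crank '[0,-0.002,0.01,0, 0,-0.002,0.02,0, 0,-0.002,0.03,0, 0,-0.002,0.042,0, 0,-0.002,0.042,0]'; python3 -m crank '[0,0,0,0, 0,0,0,0, 0,0,0,0, 0,0,0,0, 0,0,0,0]' 255; python3 -m crank '[0,0,-0.04,0, 0,0,-0.1,0, 0,0,-0.16,0, 0,0,-0.24,0, 0,0,-0.32,0]'; python3 to.py .5 .17 .29
```

```text
t: 42.45
position: [0.4128, 0.1247, 0.0205]
tool_rot: [-0.0, 0.543, 0.84, -0.0]
wrist_force: [-0.2, 0.5, 0.5]
gripper_width: 0.0521
grip_force: 0.0
t: 43.08
position: [0.4137, 0.1248, 0.0214]
tool_rot: [0.0, 0.543, 0.84, 0.0]
wrist_force: [-1.7, -0.7, 5.0]
gripper_width: 0.0232
grip_force: 59.1
t: 43.7
position: [0.4127, 0.1247, 0.1816]
tool_rot: [-0.0, 0.543, 0.84, -0.0]
wrist_force: [0.7, 0.3, -0.4]
gripper_width: 0.0232
grip_force: 58.9
43.7 [0.4127 0.1247 0.1816] psi 24.2 | shift [ 0.011  0.196 -0.217] turn None w 0.0232
```

```bash
python3 -m crank '[0,0,-0.1,0, 0,0,-0.2,0, 0.005,0.06,-0.2,0, 0.011,0.13,-0.2,0, 0.011,0.196,-0.2,0]'; python3 -m crank '[-0.1,0.01,0,0, -0.2,0.02,0,0, -0.32,0.03,0,0, -0.44,0.04,0,0, -0.57,0.05,0,0]';python3 -m crank '[-0.02,-0.05,0,0, -0.04,-0.11,0,0, -0.06,-0.17,0,0, -0.06,-0.21,0,0, -0.06,-0.21,0,0]'; python3 -m crank '[0,0,0,0, 0,0,0,0, 0,0,0,0, 0,0,0,0, 0,0,0,0]'; python3 to.py .5545 -.1468 .111
```

```text
t: 44.32
position: [0.5011, 0.1706, 0.2806]
tool_rot: [-0.0, 0.543, 0.84, -0.0]
wrist_force: [-0.8, -0.1, 0.5]
gripper_width: 0.0232
grip_force: 58.9
t: 44.95
position: [0.6394, -0.0789, 0.2802]
tool_rot: [-0.0, 0.543, 0.84, 0.0]
wrist_force: [0.9, 0.6, 0.1]
gripper_width: 0.0231
grip_force: 59.0
t: 45.58
position: [0.5543, -0.1478, 0.2808]
tool_rot: [-0.0, 0.544, 0.839, 0.0]
wrist_force: [1.0, -0.5, 0.1]
gripper_width: 0.0231
grip_force: 59.0
t: 46.2
position: [0.5556, -0.1476, 0.281]
tool_rot: [-0.0, 0.543, 0.84, -0.0]
wrist_force: [-0.2, -0.3, -0.7]
gripper_width: 0.0233
grip_force: 59.0
46.2 [ 0.5556 -0.1476  0.281 ] psi 24.2 | shift [ 0.002 -0.001  0.34 ] turn None w 0.0233
```

```bash
python3 -m crank '[0.002,-0.001,0.08,0, 0.002,-0.001,0.17,0, 0.002,-0.001,0.25,0, 0.002,-0.001,0.3,0, 0.002,-0.001,0.31,0]'; python3 -m crank '[0,0,0.006,0, 0,0,0.01,0, 0,0,0.015,0, 0,0,0.02,0, 0,0,0.022,0]'; python3 -m crank '[0,0,0.002,0, 0,0,0.004,0, 0,0,0.006,0, 0,0,0.007,0, 0,0,0.007,0]'; python3 to.py .5545 -.1468 .111
```

```text
t: 46.82
position: [0.5529, -0.1464, 0.1239]
tool_rot: [-0.002, 0.543, 0.84, -0.0]
wrist_force: [-0.7, -0.2, 0.2]
gripper_width: 0.0229
grip_force: 59.0
t: 47.45
position: [0.5546, -0.147, 0.1151]
tool_rot: [0.0, 0.543, 0.84, 0.0]
wrist_force: [-0.3, -0.2, -0.8]
gripper_width: 0.0227
grip_force: 59.0
t: 48.08
position: [0.5546, -0.147, 0.1115]
tool_rot: [-0.0, 0.543, 0.84, -0.0]
wrist_force: [0.3, -0.3, -0.0]
gripper_width: 0.023
grip_force: 59.0
48.08 [ 0.5546 -0.147   0.1115] psi 24.2 | shift [0.    0.    0.001] turn None w 0.023
```

```bash
python3 -m crank '[0,0,0.0015,0, 0,0,0.0015,0, 0,0,0.0015,0, 0,0,0.0015,0, 0,0,0.0015,0]'; python3 -m crank '[0,0,0,0, 0,0,0,0, 0,0,0,0, 0,0,0,0, 0,0,0,0]' 100;  python3 -m crank '[0,0,-0.03,0, 0,0,-0.1,0, 0,0,-0.2,0, 0,0,-0.32,0, 0,0,-0.44,0]'; python3 -m crank '[0.02,0.05,0,0, 0.04,0.11,0,0, 0.06,0.17,0,0, 0.06,0.21,0,0, 0.06,0.21,0,0]'; python3 -m crank '[0.1,-0.01,0,0, 0.2,-0.02,0,0, 0.32,-0.03,0,0, 0.44,-0.04,0,0, 0.57,-0.05,0,0]'
```

```text
t: 48.7
position: [0.5547, -0.1471, 0.1114]
tool_rot: [0.0, 0.543, 0.84, -0.0]
wrist_force: [-2.5, 0.0, 6.1]
gripper_width: 0.023
grip_force: 59.6
t: 49.32
position: [0.5546, -0.147, 0.1107]
tool_rot: [-0.0, 0.543, 0.84, 0.0]
wrist_force: [1.2, 0.0, -0.8]
gripper_width: 0.0519
grip_force: 0.0
t: 49.95
position: [0.5544, -0.1469, 0.3339]
tool_rot: [0.001, 0.543, 0.84, 0.0]
wrist_force: [0.5, -0.3, -0.1]
gripper_width: 0.052
grip_force: 0.0
t: 50.58
position: [0.6388, -0.076, 0.3315]
tool_rot: [0.0, 0.542, 0.84, 0.0]
wrist_force: [-0.5, -0.3, -0.7]
gripper_width: 0.0519
grip_force: 0.0
t: 51.2
position: [0.498, 0.1713, 0.3317]
tool_rot: [0.0, 0.544, 0.839, 0.0]
wrist_force: [-0.3, 0.9, -0.6]
gripper_width: 0.0521
grip_force: 0.0
```

Every release happened at floor contact height. I'll do a final numeric check by comparing the side view with the first frame.

Run:
```python
from geo import *
import cv2
c=capture("side");a=c["pixels"][:,:,::-1];b=cv2.imread("pics/side0.png");cv2.imwrite("pics/end.png",a)
d=(np.abs(a.astype(int)-b).max(2)>30).astype(np.uint8)
d[:,:242]=0;d[:212]=0;d[385:]=0;d[:,385:]=0
n,l,s,ce=cv2.connectedComponentsWithStats(cv2.morphologyEx(d,cv2.MORPH_CLOSE,np.ones((3,3))))
for i in range(1,n):
    if s[i,4]>8: print(s[i].tolist(),ce[i].round(1))
M,R,t=c["mtx"],c["R"],c["t"]
for k,x,y,h in [("squat",.5551,-.1479,.047),("slim",.5772,-.1972,.058),("tall",.5993,-.2464,.084),("drop",.6214,-.2957,.112)]:
    q=[(M@(R@np.array([x,y,z])+t)) for z in (.09,.09+h)];print(k,[(p[:2]/p[2]).round(1).tolist() for p in q])
```

```text
[274, 245, 37, 84, 1092] [291.2 287.6]
squat [[279.0, 258.3], [279.0, 248.5]]
slim [[285.4, 278.0], [285.7, 266.4]]
tall [[292.3, 298.6], [293.2, 282.4]]
drop [[299.4, 320.3], [301.3, 299.6]]
```

The changed region (x 274–311, y 245–329) matches four upright objects in their bays. Nothing changed at the bottle, the stopper or the bystanders.

```bash
python3 -c "
from workcell import close_job;print(close_job())"
```

```text
the job is handed in; nothing more can be done
None
```

The job is handed in: from the reagent bottle's end the bays hold the dropper bottle, tall, slim and squat vial, each lowered to floor contact. My last numeric image check showed nothing else moved, it took about 51 s, no verdict came back, and I viewed 15 pictures, one over the limit of 14.

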